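# Open the blade box with its release key

### The arm

A 6-joint arm with a two-finger parallel gripper is mounted at the origin on a cart in front of the work surface, level with it; the furniture and walls round the work are solid. World frame = base frame: x ahead of the robot, y to its left, z up, the work surface at z = 0. Lengths are in m, angles in rad, forces in N, time in s.
With the tool pointing down it reaches from about 0.375 to 0.975 m from the base axis. Payload 3.8 kg.
Tool frame: the origin (TCP) lies at the very end of the fingers, on their centre line; the grasp point (between the pads) lies 19 mm behind it; z points along the fingers, y is the direction in which the jaws open and shut (so a half turn about z gives the same grasp; the last joint's range is limited). The gripper opens to 85 mm and grips with 20 to 120 N. Pads are 22 mm wide; open, the fingers measure 114 mm over their backs; the gripper's body (76 mm by 85 mm) begins 54 mm behind the grasp point. The pads swing forward as they close: fully open they stand 13 mm farther back than shut.
Start: joints at [1.239, 0.264, 1.604, -0, 1.274, -0.037], TCP at [0.196, 0.646, 0.231] pointing down, gripper open.
Joint ranges: [-2.63, 2.63], [-0.94, 2.18], [0.31, 2.57], [-1.31, 4.45], [0, 2.66], [-2.55, 2.55]. Speed limits (rad/s): [2.57, 2.57, 3.14, 3.14, 3.14, 3.14].

### API

Orientations are given as a rotation vector (axis times angle).
In Python, from workcell import status, read_camera, camera_info, order gives the robot as it stands.
- The arm moves only by the tool move_arm, never from a script. Its argument "deltas" is a list of rows, each a list of 3 entries, a list of its own where there are three numbers: the turn, a rotation vector about the world's x, y, z as a fraction of full scale, then the shift along the world's x, y, z as a fraction of full scale, then the closure, from -1 (fully open) to 1 (shut), so that 0 is half open. A call has 1 to 20 rows; each row is the pose to reach, as a shift and turn from the pose commanded when the call began; what a row does not reach only later rows make up. Full scale, the value 1, is 0.1 m for a shift and pi/2 rad for a turn. A row lasts 1/8 s, in which the tool goes at most 62.5 mm and 10.7 degrees, less where a joint would pass 70% of its speed; a pose out of reach is approached as far as the arm can. A call with a number of a shift or a turn outside -1 to 1 is refused whole. A call with a gripper value outside its range is refused whole. The fingers move at their own pace and stop on an object; "grip_force" is the grip in N (left out, the last holds). Time passes only in rows, so rows that repeat a pose let the fingers close. It gives the time, the measured TCP pose, the force and the opening at its end, in the units of the state.
- status.read_state(): the state, without advancing time (a new reading comes with each control period).
- read_camera(name): name is "side" or "top"; returns (picture, depth): 400x640x3 uint8, red, green, blue; 400x640 float32, m along the optical axis (not along the pixel's ray), 0 where there is no reading.
- camera_info(name): a dict with "K" (3x3 intrinsics, pixels), "R" (3x3) and "t" (3): a world point X has camera coordinates R X + t. Camera axes: x right, y down, z forward; pixel columns grow to the right and rows downward; lengths in m; the calibration is good to about 2 mm. A picture is of the moment at which its call begins. camera_info takes no time and is no camera call.
- order.finish_job(): hands the job in, once; it reports no verdict.
The state is a dict: "time": time; "q": joint angles; "joint_vel": joint speeds; "joint_torque": joint torques, N m; "tool_pos": TCP position; "tcp_rot": TCP orientation; "wrist_force": force on the tool from outside, world axes, zero at the start; "torque": the same for the moment, N m; "width": opening from 0.0 (shut) to 1.0 (fully open).
Only numpy, scipy, OpenCV 4.12 (cv2) and the standard library are available. Lean on these libraries where they do the work, as an engineer would, in place of code of your own. Each camera call takes 0.05 s, during which the arm holds its last target. There are 200 camera calls.

### The job

The drawer of the wooden blade box is held by a hidden sprung catch. Take the release key out of its block, feel with its rod through the slot in the top of the box for the tab that gives, and press it gently, without forcing anything, until the drawer springs fully out; then put the key back in its block, fully home, and let go. Leave the other things on the table where they are.

Things in the scene. Friction and masses are not known exactly. Their poses are not given: they have to be found in the camera images.
- release_key: Release key, about 80 g: straight round steel rod 8 mm thick and 70 mm long with a round tip, then a round collar 22 mm wide and 4 mm thick, then a flat dark wooden grip 34 mm (its x) by 14 mm (its y) by 46 mm high. Stands upright in its block at the start. Origin at the rod's tip, z up along the rod to the grip; the collar is at z 70 to 74 mm, the grip at z 74 to 120 mm, to be pinched across its y.
- key_tip (a point): Lower tip of the key's rod (same point as the key's origin).
- key_grip (a point): Middle of the key's wooden grip, 98 mm above the tip.
- key_block: Light wooden block 64 x 64 mm, 78 mm high, fixed to the table, with one round hole in the middle of its top. Origin at the middle of its underside.
- key_block_hole0 (a point): Middle of the mouth of the block's hole, on its top face, z up. Hole 11 mm wide with a 3 mm chamfer, 73 mm deep; the key is home when its collar rests on the block, the tip 70 mm below this point.
- blade_box: Wooden box fixed to the table, 130 mm deep (its x), 170 mm wide (its y), 96 mm high, its top overhanging by 2 mm, origin at the middle of its underside; its front with the drawer looks to its -x.
- slot_mid (a point): Middle of the slot, on the box's top face, axes as the box's. The slot is 12 mm wide (x), 60 mm long (y), in a top 8 mm thick. Below it lies a level rigid steel floor, 16 to 29 mm below this point (differs each time; found only by touch), with the tab set flush in it. Floor, top and stop do not give: more than 24 N between key and box spoils the catch.
- slot_left (a point): Middle of the slot's end at the box's +y, on the top face. The hidden tab is 22 mm long along the slot and as wide as the floor; its middle lies anywhere up to 22 mm either way along y from the slot's middle, differs each time. The rigid floor runs on at both sides of it.
- slot_right (a point): Middle of the slot's end at the box's -y, on the top face. How the tab feels: it gives at 2.5 N, then 0.5 N more per mm; the catch lets go when the tab is about 7 mm down, a hard stop comes at 12 mm (about 9 N). It springs back up when let go; the rigid floor beside it does not give at all.
- drawer (a joint): How far the drawer is out, m: 0 shut, 0.050 fully out. While the catch holds it cannot open. Once released, a damped spring drives it out by itself in about 1 to 2 s; keep the tab down until it is 15 mm out. The drawer is 150 mm wide and slides along the box's -x.
- drawer_front (a point): Middle of the drawer's front face, 28 mm above the table; moves out with the drawer.
- reel_natural: Bystander: wooden reel of pale thread, 35 mm wide, 44 mm high, upright. Origin at its underside.
- reel_red: Bystander: wooden reel of red thread, 35 mm wide, 44 mm high, upright. Origin at its underside.
- brass_weight: Bystander: square weight 50 mm with a knob, 42 mm high. Origin at its underside.
- fold_clip: Bystander: fold-back clip standing on its jaw, 74 x 32 x 24 mm. Origin at its underside.
- beeswax: Bystander: cake of wax 38 x 52 x 18 mm. Origin at its underside.

How it is judged:
By the outcome, as a careful person would: the job done as asked, in the order asked, and still so for the second after the job is handed in, with the robot touching nothing.
It also fails if it takes over 51 s, if anything falls off the work surface, if the arm or the gripper's body presses on something with over 40 N, if the wrist force passes 120 N, or if a joint passes its speed limit or range.

## Working session

There is one attempt and no reset: what is moved stays moved. The work goes in short steps, Python scripts to look and compute and a tool call to move; the robot and the scene stay as the last step left them, time stands still between calls to the robot, and variables do not carry over. Pictures are saved under pics/ and viewed, about 8 in all and at most 12, crops included, and the job is handed in when it is done.

Besides the shell and the picture viewer there is one more tool, called after ">>>" in YAML: its name, and indented under it one key for each argument. move_arm: Moves the arm, as the interface text tells. Its arguments: {"type":"object","properties":{"deltas":{"type":"array","items":{"type":"array"}},"grip_force":{"type":"number"}},"required":["deltas"]}

```bash
mkdir -p pics; ls
cat > h.py <<'E'
import numpy as np, cv2
from workcell import status, read_camera, camera_info, order
def pts(name,depth):
    c=camera_info(name);K,R,t=map(np.array,(c["K"],c["R"],c["t"]))
    v,u=np.mgrid[:400,:640]
    P=np.stack([(u-K[0,2])/K[0,0]*depth,(v-K[1,2])/K[1,1]*depth,depth],-1)
    return (P-t)@R
def ray(name,u,v,z):
    c=camera_info(name);K,R,t=map(np.array,(c["K"],c["R"],c["t"]))
    d=R.T@np.linalg.solve(K,[u,v,1.]);o=-R.T@t
    return o+d*(z-o[2])/d[2]
def proj(name,X):
    c=camera_info(name);K,R,t=map(np.array,(c["K"],c["R"],c["t"]))
    p=K@(R@np.array(X)+t);return p[:2]/p[2]
E
python3 - <<'E'
from h import *
for n in("top","side"):
    im,d=read_camera(n);np.savez(n+"0.npz",im=im,d=d);cv2.imwrite(f"pics/{n}0.png",im[:,:,::-1])
    c=camera_info(n);print(n,np.round(c["K"],1).tolist(),(-np.array(c["R"]).T@c["t"]).round(3))
print(status.read_state())
E
```

```text
pics
top [[501.2, 0.0, 317.3], [0.0, 501.2, 198.9], [0.0, 0.0, 1.0]] [ 0.361 -0.003  1.394]
side [[519.7, 0.0, 317.6], [0.0, 519.7, 195.5], [0.0, 0.0, 1.0]] [ 0.094 -0.968  0.963]
{'time': 0.1, 'q': array([ 1.23910169e+00,  2.64684250e-01,  1.60525592e+00,  1.66146585e-06,
        1.27371657e+00, -3.69105901e-02]), 'joint_vel': array([-0.00285884, -0.00134594, -0.00179761, -0.00132224, -0.00018282,
       -0.00156549]), 'joint_torque': array([ 2.68878794e-04, -5.16711903e+01, -3.68587303e+01,  6.26492010e-05,
        6.40660117e-03,  3.97393410e-05]), 'tool_pos': array([0.19589828, 0.64524341, 0.23007222]), 'tcp_rot': array([-0.46131568, -3.10715235,  0.00318651]), 'wrist_force': array([0.28816094, 0.99944601, 0.17334569]), 'torque': array([ 0.01521559,  0.01351746, -0.03196246]), 'width': 0.9979029212528164}
```

View pics/top0.png

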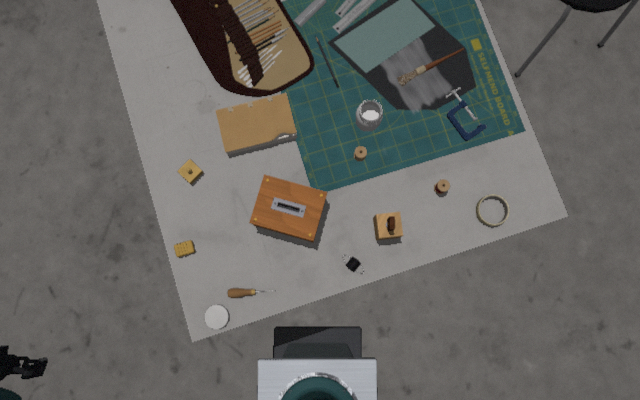

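View pics/side0.png

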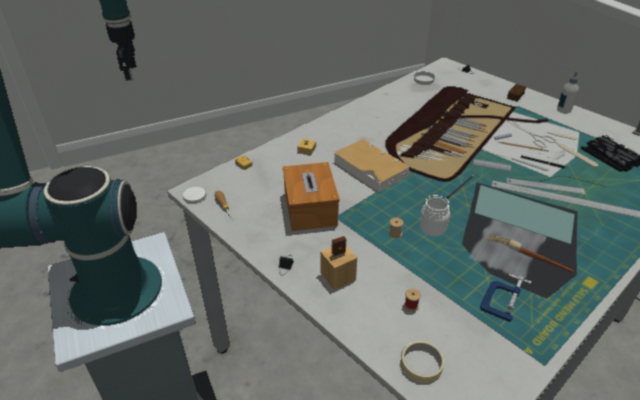

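The top view shows the box at about (289,208) with its slot at (288,207), and the key standing in its block at (389,225). The side view shows the same: key (339,245), block (338,268), box slot (310,182). Next I measure both.

Run:
```python
from h import *
T=np.load("top0.npz");P=pts("top",T["d"])
def rect(m,n):
    k,l,s,c=cv2.connectedComponentsWithStats(m.astype(np.uint8))
    i=1+np.argmax(s[1:,4]);q=P[l==i]
    r=cv2.minAreaRect((q[:,:2]*1000).astype(np.float32))
    print(n,s[i],"c",np.round(r[0],1),"size",np.round(r[1],1),"ang",round(r[2],1),"z",np.median(q[:,2]).round(4),"mean",q.mean(0).round(4));return l==i
v,u=np.mgrid[:400,:640];Z=P[...,2]
def win(u0,u1,v0,v1):return (u>u0)&(u<u1)&(v>v0)&(v<v1)
hs=cv2.cvtColor(T["im"],cv2.COLOR_RGB2HSV)
box=rect(win(240,340,165,255)&(abs(Z-.096)<.01),"boxtop")
blk=rect(win(365,415,200,250)&(abs(Z-.078)<.012),"blocktop")
grip=rect(win(365,415,200,250)&(Z>.11),"griptop")
for z,n,mm in((.096,"box",win(240,340,165,255)&(hs[...,1]>100)&(Z>.05)),):
    pass
# slot: dark px
g=cv2.cvtColor(T["im"],cv2.COLOR_RGB2GRAY)
m=win(268,312,192,222)&(g<45)
k,l,s,c=cv2.connectedComponentsWithStats(m.astype(np.uint8));i=1+np.argmax(s[1:,4])
vv,uu=np.nonzero(l==i);Q=np.array([ray("top",a,b,.096) for a,b in zip(uu,vv)])
r=cv2.minAreaRect((Q[:,:2]*1000).astype(np.float32));print("slot",s[i],np.round(r[0],1),np.round(r[1],1),r[2],"mean",Q.mean(0).round(4))
cr=lambda n,a,b,c,d,f:cv2.resize(np.load(n+"0.npz")["im"][c:d,a:b,::-1],None,fx=f,fy=f,interpolation=cv2.INTER_CUBIC)
A=cr("top",240,420,165,265,4);B=cr("side",270,370,150,300,3)
C=np.zeros((400+0,0,3),np.uint8)
out=np.zeros((600,800,3),np.uint8);A=cv2.resize(A,(500,278));out[:278,:500]=A;out[100:550,500:800]=B
S=np.load("side0.npz");cv2.imwrite("pics/c1.png",out)
P2=pts("side",S["d"]);
m=win(325,352,230,262)&(P2[...,2]>.082)&(P2[...,2]<.13);q=P2[m];print("side grip",q.mean(0).round(4),q[:,2].max())
gt=q[q[:,2]>.113];r=cv2.minAreaRect((q[:,:2]*1000).astype(np.float32));print(np.round(r[0],1),np.round(r[1],1),r[2])
```

```text
boxtop [ 249  174   79   67 3279] c [549.3  73.3] size [174.6 134.7] ang 74.0 z 0.0955 mean [0.5483 0.0729 0.0954]
blocktop [376 211  27  27 504] c [ 504.1 -192.5] size [64.5 64.5] ang 5.9 z 0.0778 mean [ 0.5031 -0.1911  0.0778]
griptop [389 216   6  14  82] c [ 503.6 -191.9] size [13.  32.9] ang 89.1 z 0.126 mean [ 0.5032 -0.1916  0.1257]
slot [278 203  12   4  19] [554.   85.6] [29.7  5.6] 81.66163635253906 mean [0.5539 0.0874 0.096 ]
side grip [ 0.5006 -0.1973  0.1094] 0.12959006013927493
[ 500.2 -193. ] [23.3 47.6] 70.64923858642578
```

View pics/c1.png

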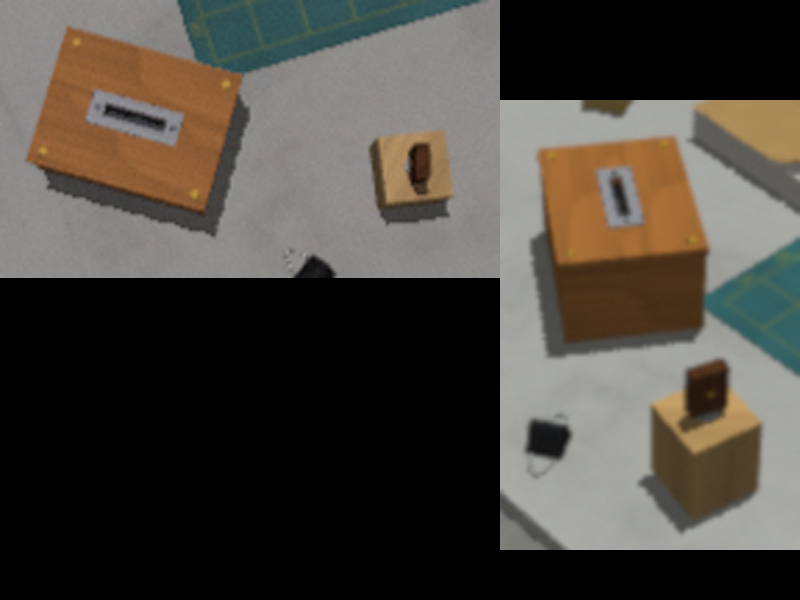

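>>> move_arm:
  deltas:
    - [[0, 0, 0.105], [0.342, -0.6, 0], 0]
    - [[0, 0, 0.211], [0.342, -0.931, 0], 0]
  grip_force: 70

```text
time: 0.35
tool_pos: [0.2314, 0.5509, 0.2302]
tcp_rot: [0.065, -3.141, 0.003]
wrist_force: [-0.5, -0.0, 0.0]
width: 0.602
```

>>> move_arm:
  deltas:
    - [[0, 0, 0], [0.171, -0.466, 0], 0]
    - [[0, 0, 0], [0.342, -0.931, 0], 0]

```text
time: 0.6
tool_pos: [0.2646, 0.458, 0.2307]
tcp_rot: [0.059, -3.141, 0.001]
wrist_force: [0.5, 0.5, -0.1]
width: 0.506
```

>>> move_arm:
  deltas:
    - [[0, 0, 0], [0.171, -0.466, 0], 0]
    - [[0, 0, 0], [0.342, -0.931, 0], 0]

```text
time: 0.85
tool_pos: [0.2988, 0.3648, 0.2308]
tcp_rot: [0.058, -3.141, 0.001]
wrist_force: [-0.2, -1.0, -0.2]
width: 0.494
```

>>> move_arm:
  deltas:
    - [[0, 0, 0], [0.171, -0.466, 0], 0]
    - [[0, 0, 0], [0.342, -0.931, 0], 0]

```text
time: 1.1
tool_pos: [0.333, 0.2718, 0.231]
tcp_rot: [0.058, -3.141, 0.0]
wrist_force: [0.3, -0.5, 0.2]
width: 0.501
```

>>> move_arm:
  deltas:
    - [[0, 0, 0], [0.171, -0.466, 0], 0]
    - [[0, 0, 0], [0.342, -0.931, 0], 0]

```text
time: 1.35
tool_pos: [0.3671, 0.1788, 0.231]
tcp_rot: [-0.058, 3.141, -0.0]
wrist_force: [0.6, 0.5, 0.8]
width: 0.503
```

>>> move_arm:
  deltas:
    - [[0, 0, 0], [0.171, -0.466, 0], 0]
    - [[0, 0, 0], [0.342, -0.931, 0], 0]

```text
time: 1.6
tool_pos: [0.4013, 0.0857, 0.2311]
tcp_rot: [-0.058, 3.141, 0.0]
wrist_force: [0.7, 0.3, -0.0]
width: 0.498
```

>>> move_arm:
  deltas:
    - [[0, 0, 0], [0.171, -0.466, 0], 0]
    - [[0, 0, 0], [0.342, -0.931, 0], 0]

```text
time: 1.85
tool_pos: [0.4355, -0.0074, 0.2311]
tcp_rot: [-0.057, 3.141, 0.0]
wrist_force: [0.9, -0.5, -0.4]
width: 0.499
```

>>> move_arm:
  deltas:
    - [[0, 0, 0], [0.171, -0.466, 0], 0]
    - [[0, 0, 0], [0.342, -0.931, 0], 0]

```text
time: 2.1
tool_pos: [0.4697, -0.1005, 0.231]
tcp_rot: [0.057, -3.141, -0.0]
wrist_force: [0.3, 0.3, 0.2]
width: 0.499
```

>>> move_arm:
  deltas:
    - [[0, 0, 0], [0.171, -0.466, 0], 0]
    - [[0, 0, 0], [0.342, -0.931, 0], 0]
    - [[0, 0, 0], [0.342, -0.931, -0.5], 0]
    - [[0, 0, 0], [0.342, -0.931, -0.5], 0]
    - [[0, 0, 0], [0.342, -0.931, -0.5], 0]

```text
time: 2.72
tool_pos: [0.5038, -0.1917, 0.1818]
tcp_rot: [0.058, -3.141, -0.0]
wrist_force: [1.2, -0.1, -0.2]
width: 0.499
```

Run:
```python
from h import *
from scipy.spatial.transform import Rotation as Ro
s=status.read_state();print({k:np.round(v,4) for k,v in s.items()});M=Ro.from_rotvec(s["tcp_rot"]).as_matrix();print(M.round(3),np.degrees(np.arctan2(M[1,1],M[0,1])))
im,d=read_camera("side");cv2.imwrite("pics/s1.png",cv2.resize(im[150:310,240:420,::-1],None,fx=3.5,fy=3.5,interpolation=cv2.INTER_CUBIC))
# grip angle refined from first top picture
T=np.load("top0.npz");P=pts("top",T["d"]);m=P[...,2]>.12;m[:200]=0;m[250:]=0;m[:,:370]=0;m[:,410:]=0
q=P[m];q=q-q.mean(0);w,V=np.linalg.eigh(q[:,:2].T@q[:,:2]);print(m.sum(),V[:,1],P[m].mean(0))
```

```text
{'time': np.float64(2.725), 'q': array([-4.0970e-01,  4.4900e-02,  1.9491e+00,  1.0000e-04,  1.1481e+00,
       -2.0176e+00]), 'joint_vel': array([ 0.0092, -0.0214, -0.0279,  0.0003, -0.0069,  0.0001]), 'joint_torque': array([-3.10200e-01, -3.60509e+01, -3.36654e+01, -1.91000e-02,
        8.25000e-02,  3.00000e-04]), 'tool_pos': array([ 0.5038, -0.1917,  0.1818]), 'tcp_rot': array([ 5.8200e-02, -3.1406e+00, -4.0000e-04]), 'wrist_force': array([ 1.1991, -0.0648, -0.2358]), 'torque': array([ 0.0086,  0.037 , -0.0027]), 'width': np.float64(0.4991)}
[[-0.999 -0.037 -0.   ]
 [-0.037  0.999  0.   ]
 [ 0.     0.    -1.   ]] 92.12411003312567
86 [-0.60796841  0.79396121] [ 0.48890709 -0.17202325  0.25899174]
```

View pics/s1.png

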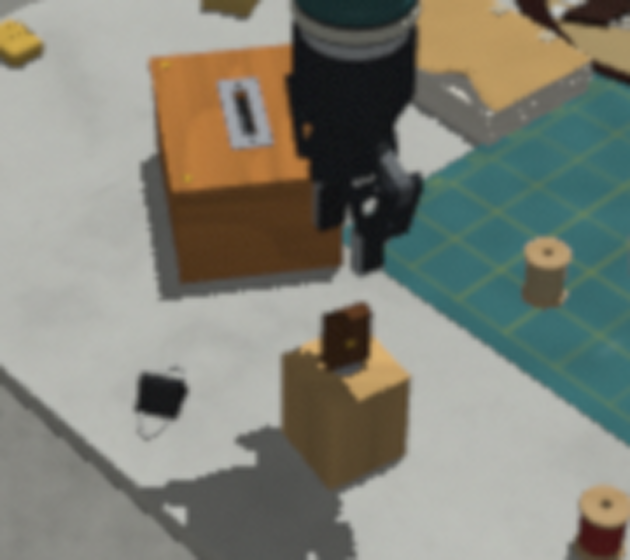

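The gripper is above the key, with its fingers at (365,240) straddling the line of the grip at (346,337) and the box clear. I'll descend and close.

>>> move_arm:
  deltas:
    - [[0, 0, 0], [0, 0, -0.4], 0]
    - [[0, 0, 0], [0, 0, -0.75], 0]
    - [[0, 0, 0], [0, 0, -0.92], 0]
    - [[0, 0, 0], [0, 0, -0.92], 0]

```text
time: 3.28
tool_pos: [0.5038, -0.1916, 0.0894]
tcp_rot: [0.059, -3.14, -0.0]
wrist_force: [0.2, -0.2, 1.4]
width: 0.5
```

>>> move_arm:
  deltas:
    - [[0, 0, 0], [0, 0, 0], 0.5]
    - [[0, 0, 0], [0, 0, 0], 1]
    - [[0, 0, 0], [0, 0, 0], 1]
    - [[0, 0, 0], [0, 0, 0], 1]
    - [[0, 0, 0], [0, 0, 0], 1]

```text
time: 3.9
tool_pos: [0.5056, -0.1927, 0.0914]
tcp_rot: [-0.057, 3.138, -0.002]
wrist_force: [-0.5, 1.2, 6.3]
width: 0.154
```

>>> move_arm:
  deltas:
    - [[0, 0, 0], [0, 0, 0.02], 1]
    - [[0, 0, 0], [0, 0, 0.02], 1]

```text
time: 4.15
tool_pos: [0.504, -0.1921, 0.0914]
tcp_rot: [-0.057, 3.141, -0.0]
wrist_force: [0.6, -0.4, 2.9]
width: 0.161
```

Run:
```python
from h import *
im,d=read_camera("side");cv2.imwrite("pics/s2.png",cv2.resize(im[200:300,290:390,::-1],None,fx=5.5,fy=5.5,interpolation=cv2.INTER_CUBIC))
s=status.read_state();print({k:np.round(v,4) for k,v in s.items()})
```

```text
{'time': np.float64(4.2), 'q': array([-0.4103,  0.1398,  2.0285,  0.    ,  0.9729, -2.0177]), 'joint_vel': array([-0.0003,  0.0004, -0.0031, -0.0017,  0.0014, -0.0017]), 'joint_torque': array([-6.79000e-02, -3.86445e+01, -3.07862e+01, -5.76000e-02,
        1.00300e-01, -1.70000e-03]), 'tool_pos': array([ 0.504 , -0.1921,  0.0914]), 'tcp_rot': array([-5.7400e-02,  3.1407e+00, -2.0000e-04]), 'wrist_force': array([0.2175, 0.4554, 1.206 ]), 'torque': array([ 0.0071, -0.0941, -0.0232]), 'width': np.float64(0.1523)}
```

View pics/s2.png

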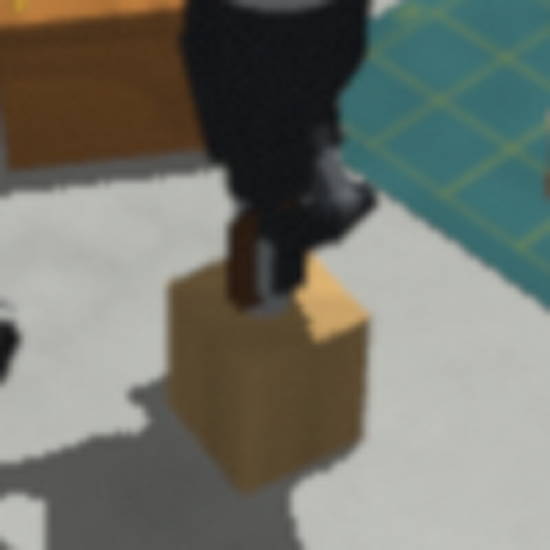

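The side view shows the fingers closed on the grip at (265,260), collar still on the block. I'll lift it and refine the slot centre from the first pictures.

>>> move_arm:
  deltas:
    - [[0, 0, 0], [0, 0, 0.3], 1]
    - [[0, 0, 0], [0, 0, 0.6], 1]
    - [[0, 0, 0], [0, 0, 1], 1]
    - [[0, 0, 0], [0, 0, 1], 1]

```text
time: 4.7
tool_pos: [0.5062, -0.1931, 0.195]
tcp_rot: [-0.057, 3.135, -0.005]
wrist_force: [-0.2, 0.7, -0.3]
width: 0.158
```

Run:
```python
from h import *
for n,(a,b,c,d) in (("top",(262,316,190,226)),("side",(296,326,168,198))):
    im=np.load(n+"0.npz")["im"];sat=cv2.cvtColor(im,cv2.COLOR_RGB2HSV)[...,1];g=cv2.cvtColor(im,cv2.COLOR_RGB2GRAY)
    def rep(m,t):
        M=np.zeros(m.shape,bool);M[c:d,a:b]=m[c:d,a:b]
        k,l,s,_=cv2.connectedComponentsWithStats(M.astype(np.uint8));i=1+np.argmax(s[1:,4])
        ct=cv2.findContours((l==i).astype(np.uint8),cv2.RETR_EXTERNAL,cv2.CHAIN_APPROX_NONE)[0][0][:,0]
        f=np.zeros(m.shape,np.uint8);cv2.drawContours(f,[ct],-1,1,-1);v,u=np.nonzero(f)
        Q=np.array([ray(n,x,y,.096) for x,y in zip(u,v)])*1000
        r=cv2.minAreaRect(Q[:,:2].astype(np.float32));mm=Q.mean(0);w,V=np.linalg.eigh(np.cov(Q[:,:2].T))
        print(n,t,len(u),"mean",mm.round(1),"rect",np.round(r[0],1),np.round(r[1],1),"ang",np.degrees(np.arctan2(V[1,1],V[0,1])).round(1),"sd*3.46",np.sqrt(12*w).round(1))
    rep(sat<90,"plate")
    rep((g<70),"slot")
# orange top face in side view
S=np.load("side0.npz");P=pts("side",S["d"]);m=np.zeros((400,640),bool);m[155:210,275:345]=1;m&=abs(P[...,2]-.096)<.004
r=cv2.minAreaRect((P[m][:,:2]*1000).astype(np.float32));print("side top",r,P[m].mean(0))
print(status.read_state()["tool_pos"],status.read_state()["wrist_force"])
```

```text
top plate 431 mean [548.5  73.6  96. ] rect [548.6  73.7] [88.8 33.5] ang 74.1 sd*3.46 [33.6 88.9]
top slot 68 mean [548.8  73.9  96. ] rect [548.7  73.9] [55.6  8. ] ang 74.0 sd*3.46 [ 8.3 56.9]
side plate 243 mean [548.   73.3  96. ] rect [548.2  74.4] [90.  33.5] ang 74.2 sd*3.46 [33.6 90.2]
side slot 29 mean [548.2  72.7  96. ] rect [548.3  73.1] [46.2  7.2] ang 74.8 sd*3.46 [ 7.5 48.1]
side top ((547.8981323242188, 73.43657684326172), (183.1290283203125, 134.70469665527344), 74.12374877929688) [0.54562954 0.06760952 0.09599144]
[ 0.5061791  -0.19306986  0.19497072] [-0.16955854  0.66807956 -0.29036332]
```

>>> move_arm:
  deltas:
    - [[0, 0, 0], [0.07, 0.4, 0.05], 1]
    - [[0, 0, 0], [0.148, 0.885, 0.05], 1]

```text
time: 4.95
tool_pos: [0.5181, -0.1032, 0.1952]
tcp_rot: [0.054, -3.14, -0.0]
wrist_force: [1.1, -0.2, -0.7]
width: 0.152
```

>>> move_arm:
  deltas:
    - [[0, 0, 0], [0.07, 0.44, 0], 1]
    - [[0, 0, 0], [0.148, 0.885, 0], 1]

```text
time: 5.2
tool_pos: [0.5324, -0.0136, 0.1945]
tcp_rot: [0.057, -3.138, -0.0]
wrist_force: [0.9, -0.1, 0.1]
width: 0.153
```

>>> move_arm:
  deltas:
    - [[0, 0, 0], [0.07, 0.44, 0], 1]
    - [[0, 0, 0], [0.148, 0.886, 0], 1]
    - [[0, 0, 0], [0.148, 0.886, -0.05], 1]
    - [[0, 0, 0], [0.148, 0.886, -0.05], 1]
    - [[0, 0, 0], [0.148, 0.886, -0.05], 1]

```text
time: 5.82
tool_pos: [0.5477, 0.0725, 0.1905]
tcp_rot: [0.056, -3.14, 0.001]
wrist_force: [-0.6, 0.4, -0.4]
width: 0.154
```

Run:
```python
from h import *
im,d=read_camera("side");cv2.imwrite("pics/s3.png",cv2.resize(im[120:220,260:360,::-1],None,fx=5.5,fy=5.5,interpolation=cv2.INTER_CUBIC))
np.savez("side3.npz",im=im,d=d)
s=status.read_state();print({k:np.round(s[k],4) for k in("time","tool_pos","tcp_rot","wrist_force","width")})
p=s["tool_pos"];tip=p-[0,0,.0834];print(tip, proj("side",tip),proj("side",[.5485,.0736,.096]))
```

```text
{'time': np.float64(5.875), 'tool_pos': array([0.548 , 0.0724, 0.1909]), 'tcp_rot': array([ 5.5100e-02, -3.1403e+00,  5.0000e-04]), 'wrist_force': array([ 0.8313, -0.0325, -0.3211]), 'width': np.float64(0.1567)}
[0.5479815  0.07239951 0.10746398] [309.54878551 178.75123854] [309.60769944 181.79553652]
```

View pics/s3.png

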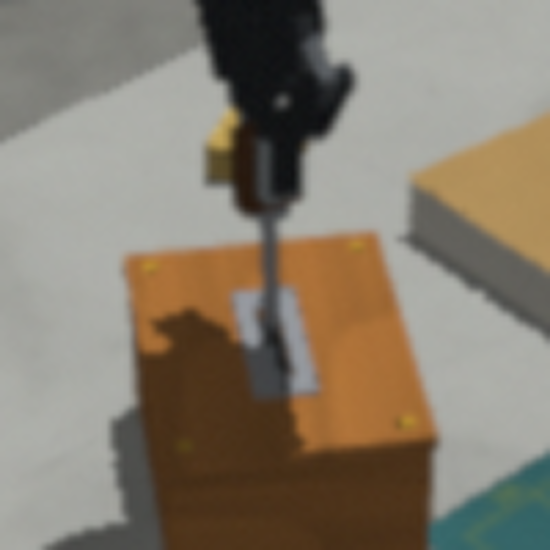

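The rod's tip is over the slot at about (270,312) in the crop, in line with it. I'll lower the tip just into the slot and check forces.

>>> move_arm:
  deltas:
    - [[0, 0, 0], [0.005, 0.01, -0.05], 1]
    - [[0, 0, 0], [0.005, 0.01, -0.1], 1]
    - [[0, 0, 0], [0.005, 0.01, -0.135], 1]
    - [[0, 0, 0], [0.005, 0.01, -0.135], 1]

```text
time: 6.38
tool_pos: [0.5484, 0.0745, 0.1772]
tcp_rot: [0.057, -3.14, 0.0]
wrist_force: [-0.0, -0.6, 0.4]
width: 0.154
```

>>> move_arm:
  deltas:
    - [[0, 0, 0], [0, 0, 0], 1]
    - [[0, 0, 0], [0, 0, 0], 1]

```text
time: 6.62
tool_pos: [0.549, 0.0747, 0.178]
tcp_rot: [-0.058, 3.141, 0.0]
wrist_force: [-0.4, -0.6, -0.5]
width: 0.155
```

>>> move_arm:
  deltas:
    - [[0, 0, 0], [0, 0, -0.04], 1]
    - [[0, 0, 0], [0, 0, -0.08], 1]
    - [[0, 0, 0], [0, 0, -0.11], 1]
    - [[0, 0, 0], [0, 0, -0.11], 1]

```text
time: 7.12
tool_pos: [0.5485, 0.0745, 0.1662]
tcp_rot: [0.058, -3.14, 0.0]
wrist_force: [-0.5, -0.3, -0.4]
width: 0.153
```

>>> move_arm:
  deltas:
    - [[0, 0, 0], [0, 0, -0.01], 1]
    - [[0, 0, 0], [0, 0, -0.01], 1]

```text
time: 7.38
tool_pos: [0.5488, 0.0746, 0.1658]
tcp_rot: [-0.058, 3.141, 0.0]
wrist_force: [-0.3, -0.2, 0.4]
width: 0.156
```

>>> move_arm:
  deltas:
    - [[0, 0, 0], [0, 0, -0.01], 1]
    - [[0, 0, 0], [0, 0, -0.01], 1]

```text
time: 7.62
tool_pos: [0.5488, 0.0746, 0.1647]
tcp_rot: [0.058, -3.141, 0.0]
wrist_force: [0.2, 0.0, -0.4]
width: 0.152
```

>>> move_arm:
  deltas:
    - [[0, 0, 0], [0, 0, -0.01], 1]
    - [[0, 0, 0], [0, 0, -0.01], 1]

```text
time: 7.88
tool_pos: [0.5487, 0.0745, 0.1637]
tcp_rot: [0.058, -3.141, 0.0]
wrist_force: [-0.2, -0.4, -0.9]
width: 0.153
```

>>> move_arm:
  deltas:
    - [[0, 0, 0], [0, 0, -0.01], 1]
    - [[0, 0, 0], [0, 0, -0.01], 1]

```text
time: 8.12
tool_pos: [0.5487, 0.0746, 0.1626]
tcp_rot: [0.058, -3.141, 0.0]
wrist_force: [0.0, 0.0, 0.1]
width: 0.153
```

>>> move_arm:
  deltas:
    - [[0, 0, 0], [0, 0, -0.01], 1]
    - [[0, 0, 0], [0, 0, -0.01], 1]

```text
time: 8.38
tool_pos: [0.5487, 0.0745, 0.1617]
tcp_rot: [0.058, -3.141, 0.0]
wrist_force: [0.4, -0.1, -0.7]
width: 0.152
```

>>> move_arm:
  deltas:
    - [[0, 0, 0], [0, 0, -0.01], 1]
    - [[0, 0, 0], [0, 0, -0.01], 1]

```text
time: 8.62
tool_pos: [0.5487, 0.0746, 0.1607]
tcp_rot: [0.058, -3.141, 0.0]
wrist_force: [0.4, 0.4, -0.5]
width: 0.156
```

>>> move_arm:
  deltas:
    - [[0, 0, 0], [0, 0, -0.01], 1]
    - [[0, 0, 0], [0, 0, -0.01], 1]

```text
time: 8.88
tool_pos: [0.5487, 0.0746, 0.1597]
tcp_rot: [0.058, -3.141, 0.0]
wrist_force: [-0.2, 0.5, 0.1]
width: 0.161
```

>>> move_arm:
  deltas:
    - [[0, 0, 0], [0, 0, -0.01], 1]
    - [[0, 0, 0], [0, 0, -0.01], 1]

```text
time: 9.12
tool_pos: [0.5487, 0.0746, 0.1587]
tcp_rot: [0.058, -3.141, 0.0]
wrist_force: [0.4, 0.5, -0.4]
width: 0.159
```

>>> move_arm:
  deltas:
    - [[0, 0, 0], [0, 0, -0.01], 1]
    - [[0, 0, 0], [0, 0, -0.01], 1]

```text
time: 9.38
tool_pos: [0.5487, 0.0745, 0.1577]
tcp_rot: [0.058, -3.141, 0.0]
wrist_force: [0.9, 0.0, -0.7]
width: 0.153
```

>>> move_arm:
  deltas:
    - [[0, 0, 0], [0, 0, -0.01], 1]
    - [[0, 0, 0], [0, 0, -0.01], 1]

```text
time: 9.62
tool_pos: [0.549, 0.0746, 0.1572]
tcp_rot: [-0.058, 3.141, -0.0]
wrist_force: [0.1, -0.1, 1.0]
width: 0.154
```

>>> move_arm:
  deltas:
    - [[0, 0, 0], [0, 0, -0.01], 1]
    - [[0, 0, 0], [0, 0, -0.01], 1]

```text
time: 9.88
tool_pos: [0.5492, 0.0746, 0.1569]
tcp_rot: [-0.058, 3.14, 0.0]
wrist_force: [-1.8, -0.3, 6.1]
width: 0.158
```

Rigid floor at the slot's middle: 6 N with almost no give, at TCP z ≈ 0.157. I'll lift, move 15 mm towards +y and try there.

>>> move_arm:
  deltas:
    - [[0, 0, 0], [0, 0, 0.05], 1]
    - [[0, 0, 0], [0.02, 0.07, 0.05], 1]
    - [[0, 0, 0], [0.041, 0.144, 0.05], 1]
    - [[0, 0, 0], [0.041, 0.144, 0.05], 1]
    - [[0, 0, 0], [0.041, 0.144, 0.03], 1]
    - [[0, 0, 0], [0.041, 0.144, 0.02], 1]
    - [[0, 0, 0], [0.041, 0.144, 0.02], 1]

```text
time: 10.75
tool_pos: [0.5528, 0.0889, 0.1576]
tcp_rot: [0.057, -3.141, 0.0]
wrist_force: [-1.3, -0.2, -1.3]
width: 0.154
```

>>> move_arm:
  deltas:
    - [[0, 0, 0], [0, 0, -0.01], 1]
    - [[0, 0, 0], [0, 0, -0.02], 1]
    - [[0, 0, 0], [0, 0, -0.02], 1]

```text
time: 11.12
tool_pos: [0.5532, 0.0889, 0.1565]
tcp_rot: [-0.058, 3.14, -0.0]
wrist_force: [-2.7, 0.2, 4.1]
width: 0.152
```

>>> move_arm:
  deltas:
    - [[0, 0, 0], [0, 0, -0.01], 1]
    - [[0, 0, 0], [0, 0, -0.01], 1]

```text
time: 11.38
tool_pos: [0.5532, 0.0889, 0.1553]
tcp_rot: [-0.058, 3.14, -0.0]
wrist_force: [-1.6, 0.4, 5.1]
width: 0.152
```

>>> move_arm:
  deltas:
    - [[0, 0, 0], [0, 0, -0.01], 1]
    - [[0, 0, 0], [0, 0, -0.01], 1]

```text
time: 11.62
tool_pos: [0.5532, 0.0889, 0.1543]
tcp_rot: [-0.058, 3.14, -0.0]
wrist_force: [-1.2, -1.1, 5.8]
width: 0.155
```

The tab gives here, at 0.5–1 N per mm. I'll keep pressing gently.

>>> move_arm:
  deltas:
    - [[0, 0, 0], [0, 0, -0.01], 1]
    - [[0, 0, 0], [0, 0, -0.02], 1]
    - [[0, 0, 0], [0, 0, -0.02], 1]

```text
time: 12.0
tool_pos: [0.5533, 0.0889, 0.1525]
tcp_rot: [-0.058, 3.14, -0.0]
wrist_force: [-1.5, -1.1, 5.8]
width: 0.158
```

>>> move_arm:
  deltas:
    - [[0, 0, 0], [0, 0, -0.01], 1]
    - [[0, 0, 0], [0, 0, -0.02], 1]
    - [[0, 0, 0], [0, 0, -0.02], 1]

```text
time: 12.38
tool_pos: [0.5532, 0.0889, 0.1506]
tcp_rot: [-0.058, 3.14, -0.0]
wrist_force: [-1.6, 0.1, 6.8]
width: 0.154
```

>>> move_arm:
  deltas:
    - [[0, 0, 0], [0, 0, -0.01], 1]
    - [[0, 0, 0], [0, 0, -0.02], 1]
    - [[0, 0, 0], [0, 0, -0.02], 1]
    - [[0, 0, 0], [0, 0, -0.02], 1]
    - [[0, 0, 0], [0, 0, -0.02], 1]
    - [[0, 0, 0], [0, 0, -0.02], 1]
    - [[0, 0, 0], [0, 0, -0.02], 1]
    - [[0, 0, 0], [0, 0, -0.02], 1]

```text
time: 13.38
tool_pos: [0.5534, 0.0889, 0.1485]
tcp_rot: [-0.058, 3.14, -0.0]
wrist_force: [-1.4, -0.7, 5.9]
width: 0.151
```

Run:
```python
from h import *
im,d=read_camera("top");np.savez("top4.npz",im=im,d=d)
im2,d2=read_camera("side")
a=cv2.resize(im[155:275,230:350,::-1],(400,400));b=cv2.resize(im2[130:250,250:370,::-1],(400,400));cv2.imwrite("pics/d4.png",np.hstack([a,b]))
```

```text
(no output)
```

View pics/d4.png

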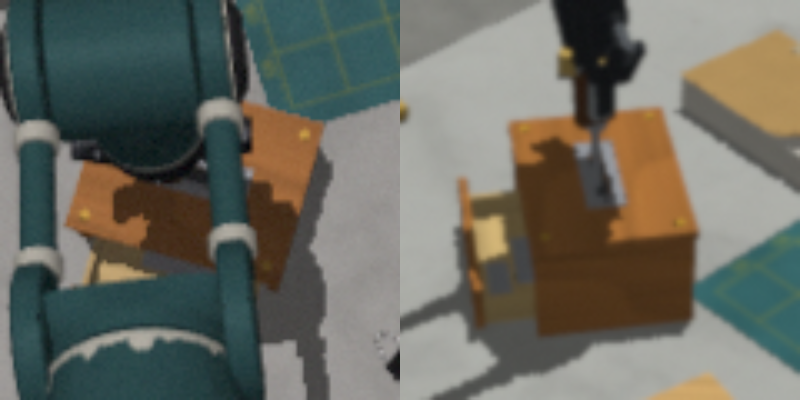

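The side view shows the drawer well out (front at about (475,250)). I'll hold the tab down a bit longer, then lift straight out.

>>> move_arm:
  deltas:
    - [[0, 0, 0], [0, 0, 0], 1]
    - [[0, 0, 0], [0, 0, 0], 1]
    - [[0, 0, 0], [0, 0, 0], 1]
    - [[0, 0, 0], [0, 0, 0], 1]
    - [[0, 0, 0], [0, 0, 0], 1]
    - [[0, 0, 0], [0, 0, 0], 1]
    - [[0, 0, 0], [0, 0, 0], 1]
    - [[0, 0, 0], [0, 0, 0], 1]
    - [[0, 0, 0], [0, 0, 0], 1]
    - [[0, 0, 0], [0, 0, 0], 1]
    - [[0, 0, 0], [0, 0, 0], 1]
    - [[0, 0, 0], [0, 0, 0], 1]

```text
time: 14.98
tool_pos: [0.5534, 0.0889, 0.1485]
tcp_rot: [-0.058, 3.14, -0.0]
wrist_force: [0.0, -0.8, 5.7]
width: 0.158
```

>>> move_arm:
  deltas:
    - [[0, 0, 0], [0, 0, 0.1], 1]
    - [[0, 0, 0], [0, 0, 0.25], 1]
    - [[0, 0, 0], [0, 0, 0.4], 1]
    - [[0, 0, 0], [0, 0, 0.5], 1]
    - [[0, 0, 0], [0, 0, 0.5], 1]

```text
time: 15.6
tool_pos: [0.5537, 0.0891, 0.1992]
tcp_rot: [-0.057, 3.139, 0.0]
wrist_force: [-0.5, -0.3, -1.1]
width: 0.154
```

Run:
```python
from h import *
im2,d2=read_camera("side");np.savez("side5.npz",im=im2,d=d2)
P=pts("side",d2);ax=np.array([.9613,-.2756]);q=P[150:260,240:330].reshape(-1,3)
s=(q[:,:2]-[.5485,.0736])@ax; t=(q[:,:2]-[.5485,.0736])@np.array([.2756,.9613])
m=(q[:,2]>.03)&(q[:,2]<.09)&(abs(t)<.09)&(s<-.05);print("drawer front s:",np.percentile(s[m],[0,2,5,50]),m.sum())
st=status.read_state();print(st["tool_pos"],st["wrist_force"],st["time"],st["width"])
```

```text
drawer front s: [-0.11515958 -0.11512289 -0.114692   -0.08805738] 310
[0.55313834 0.08901617 0.1982598 ] [-0.53810691  0.90474316 -1.15764551] 15.65 0.15362879950488229
```

The drawer front is at −0.115 m from the box centre, which is 50 mm out. Now back to the block.

>>> move_arm:
  deltas:
    - [[0, 0, 0], [-0.08, -0.45, 0], 1]
    - [[0, 0, 0], [-0.163, -0.937, 0], 1]

```text
time: 15.9
tool_pos: [0.5359, -0.0051, 0.1969]
tcp_rot: [0.061, -3.14, -0.0]
wrist_force: [1.0, -0.5, -0.1]
width: 0.156
```

>>> move_arm:
  deltas:
    - [[0, 0, 0], [-0.08, -0.47, 0], 1]
    - [[0, 0, 0], [-0.163, -0.937, 0], 1]

```text
time: 16.15
tool_pos: [0.5194, -0.0997, 0.1969]
tcp_rot: [0.058, -3.14, -0.0]
wrist_force: [0.6, 0.1, 0.1]
width: 0.153
```

>>> move_arm:
  deltas:
    - [[0, 0, 0], [-0.08, -0.47, 0], 1]
    - [[0, 0, 0], [-0.163, -0.937, 0], 1]
    - [[0, 0, 0], [-0.163, -0.937, -0.1], 1]
    - [[0, 0, 0], [-0.163, -0.937, -0.2], 1]
    - [[0, 0, 0], [-0.163, -0.937, -0.25], 1]
    - [[0, 0, 0], [-0.163, -0.937, -0.25], 1]
    - [[0, 0, 0], [-0.163, -0.937, -0.25], 1]

```text
time: 17.02
tool_pos: [0.5044, -0.1914, 0.173]
tcp_rot: [-0.06, 3.141, -0.0]
wrist_force: [-0.5, 0.3, 0.3]
width: 0.155
```

>>> move_arm:
  deltas:
    - [[0, 0, 0], [-0.003, -0.006, -0.05], 1]
    - [[0, 0, 0], [-0.003, -0.006, -0.1], 1]
    - [[0, 0, 0], [-0.003, -0.006, -0.16], 1]
    - [[0, 0, 0], [-0.003, -0.006, -0.16], 1]

```text
time: 17.52
tool_pos: [0.5031, -0.1925, 0.1558]
tcp_rot: [0.057, -3.14, -0.001]
wrist_force: [-0.8, 0.0, -1.1]
width: 0.157
```

>>> move_arm:
  deltas:
    - [[0, 0, 0], [0, 0, 0], 1]
    - [[0, 0, 0], [0, 0, 0], 1]

```text
time: 17.77
tool_pos: [0.5039, -0.1929, 0.157]
tcp_rot: [-0.057, 3.141, -0.0]
wrist_force: [-0.4, -0.3, -0.4]
width: 0.158
```

>>> move_arm:
  deltas:
    - [[0, 0, 0], [0, 0.005, -0.1], 1]
    - [[0, 0, 0], [0, 0.005, -0.2], 1]
    - [[0, 0, 0], [0, 0.005, -0.3], 1]
    - [[0, 0, 0], [0, 0.005, -0.3], 1]

```text
time: 18.27
tool_pos: [0.5031, -0.1919, 0.1254]
tcp_rot: [0.057, -3.14, -0.001]
wrist_force: [-0.4, 0.0, -1.4]
width: 0.155
```

>>> move_arm:
  deltas:
    - [[0, 0, 0], [0, 0, -0.1], 1]
    - [[0, 0, 0], [0, 0, -0.2], 1]
    - [[0, 0, 0], [0, 0, -0.3], 1]
    - [[0, 0, 0], [0, 0, -0.31], 1]
    - [[0, 0, 0], [0, 0, -0.31], 1]

```text
time: 18.9
tool_pos: [0.5035, -0.1922, 0.0956]
tcp_rot: [0.058, -3.14, -0.0]
wrist_force: [-0.3, 0.4, -0.6]
width: 0.155
```

>>> move_arm:
  deltas:
    - [[0, 0, 0], [0, 0, -0.01], 1]
    - [[0, 0, 0], [0, 0, -0.02], 1]
    - [[0, 0, 0], [0, 0, -0.03], 1]
    - [[0, 0, 0], [0, 0, -0.03], 1]

```text
time: 19.4
tool_pos: [0.5036, -0.1922, 0.0927]
tcp_rot: [0.058, -3.141, -0.0]
wrist_force: [-0.3, 0.2, -0.6]
width: 0.153
```

>>> move_arm:
  deltas:
    - [[0, 0, 0], [0, 0, -0.01], 1]
    - [[0, 0, 0], [0, 0, -0.015], 1]
    - [[0, 0, 0], [0, 0, -0.015], 1]

```text
time: 19.77
tool_pos: [0.5038, -0.1923, 0.0915]
tcp_rot: [-0.058, 3.141, -0.0]
wrist_force: [-1.9, -0.4, 1.8]
width: 0.153
```

Collar touched at the original height (0.0915) with about 2 N. A slight final push, then release and retreat.

>>> move_arm:
  deltas:
    - [[0, 0, 0], [0, 0, -0.006], 1]
    - [[0, 0, 0], [0, 0, -0.006], 1]

```text
time: 20.02
tool_pos: [0.5039, -0.1923, 0.0915]
tcp_rot: [-0.058, 3.141, -0.0]
wrist_force: [-2.8, 1.6, 5.4]
width: 0.158
```

>>> move_arm:
  deltas:
    - [[0, 0, 0], [0, 0, 0], 0.5]
    - [[0, 0, 0], [0, 0, 0], 0]
    - [[0, 0, 0], [0, 0, 0], 0]
    - [[0, 0, 0], [0, 0, 0], 0]
    - [[0, 0, 0], [0, 0, 0], 0]

```text
time: 20.65
tool_pos: [0.5037, -0.1922, 0.0906]
tcp_rot: [0.058, -3.141, -0.0]
wrist_force: [-0.6, 0.4, -0.3]
width: 0.496
```

>>> move_arm:
  deltas:
    - [[0, 0, 0], [0, 0, 0.2], 0]
    - [[0, 0, 0], [0, 0, 0.5], 0]
    - [[0, 0, 0], [0, 0, 1], 0]
    - [[0, 0, 0], [0, 0, 1], 0]

```text
time: 21.15
tool_pos: [0.5071, -0.1937, 0.196]
tcp_rot: [-0.057, 3.132, -0.006]
wrist_force: [0.8, -0.5, -0.1]
width: 0.502
```

>>> move_arm:
  deltas:
    - [[0, 0, 0], [-0.2, -0.5, 0.3], 0]
    - [[0, 0, 0], [-0.4, -1, 0.5], 0]
    - [[0, 0, 0], [-0.4, -1, 0.5], 0]
    - [[0, 0, 0], [-0.4, -1, 0.5], 0]

```text
time: 21.65
tool_pos: [0.4632, -0.2918, 0.2395]
tcp_rot: [0.056, -3.14, -0.003]
wrist_force: [0.2, -0.1, 0.1]
width: 0.501
```

Run:
```python
from h import *
im2,d2=read_camera("side");P=pts("side",d2)
m=np.zeros((400,640),bool);m[228:262,325:353]=1;S=np.load("side0.npz");P0=pts("side",S["d"])
for Q in(P0,P):
    q=Q[m&(Q[...,2]>.09)&(Q[...,2]<.14)];print("key",q.mean(0).round(4),np.percentile(q[:,2],[98]).round(4),len(q))
q=P[150:260,240:330].reshape(-1,3);s=(q[:,:2]-[.5485,.0736])@[.9613,-.2756];t=(q[:,:2]-[.5485,.0736])@[.2756,.9613]
k=(q[:,2]>.03)&(q[:,2]<.09)&(abs(t)<.09)&(s<-.05);print("drawer",np.percentile(s[k],[2,5]))
cv2.imwrite("pics/f.png",cv2.resize(im2[120:320,220:480,::-1],None,fx=3,fy=3,interpolation=cv2.INTER_CUBIC))
st=status.read_state();print(st["time"],st["tool_pos"],st["wrist_force"])
```

```text
key [ 0.5005 -0.1971  0.1138] [0.1305] 208
key [ 0.4992 -0.1967  0.113 ] [0.1299] 221
drawer [-0.11509821 -0.11457774]
21.7 [ 0.46325209 -0.29116079  0.23920848] [ 0.22920051  0.63551874 -0.25464347]
```

View pics/f.png

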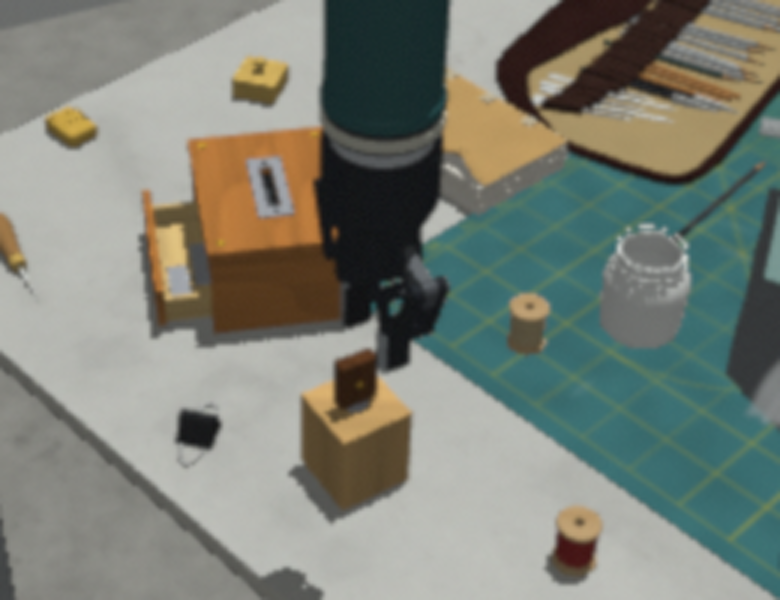

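The picture shows the key home in its block (355,380), the drawer fully out (front at (152,258)), the gripper clear and the bystanders where they were. I'm handing in.

```bash
python3 -c "
from workcell import order;print(order.finish_job())"
```

```text
the job is handed in; nothing more can be done
None
```

The drawer is fully out, the key is back in its block fully home, and the job was handed in at about 21.7 s.

- **Finding the tab:** The floor was rigid at the slot's middle (about 6 N, 22 mm down). About 16 mm towards +y the tab gave way.
- **Pressing:** I pressed the tab about 8 mm down with at most about 7 N. I kept it down until the drawer had run out, then lifted the key straight out.
- **Putting the key back:** The collar met the block at the same height as at the start (tool end at 0.0915 m), with about 5 N of final seating push. I then let go and backed away.

The last side-camera check put the drawer front 50 mm out. The top of the key's grip was within 1 mm of its starting height, and the gripper was touching nothing. The bystanders in that picture looked unmoved by eye; I did not measure them. No check failed or disagreed.

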